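# Roll two guide pins onto the scribed line

## Robot

A 7-joint arm with a two-finger parallel gripper is mounted at the origin on the work surface; the furniture and walls round the work are solid. World frame = base frame: x ahead of the robot, y to its left, z up, the work surface at z = 0. Lengths are in m, angles in rad, forces in N, time in s.
With the tool pointing down it reaches from about 0.4 to 0.875 m from the base axis. Payload 19.3 kg.
Tool frame: the origin (TCP) lies at the very end of the fingers, on their centre line; the grasp point (between the pads) lies 19 mm behind it; y points along the fingers, x is the direction in which the jaws open and shut, and the axes are right-handed (so a half turn about y gives the same grasp; the last joint's range is limited). The gripper opens to 85 mm and grips with 20 to 120 N. Pads are 22 mm wide; open, the fingers measure 114 mm over their backs; the gripper's body (76 mm by 85 mm) begins 54 mm behind the grasp point. The pads swing forward as they close: fully open they stand 13 mm farther back than shut.
Start: joints at [1.059, 0.521, -0.036, 1.599, 0.021, 1.021, -0.113], TCP at [0.267, -0.565, 0.231] pointing down, gripper open.
Joint ranges: [-2.91, 2.91], [-0.3, 2.13], [-1.5, 1.42], [0.17, 2.43], [-1.26, 4.41], [0.16, 1.93], [-2.52, 2.52]. Speed limits (rad/s): [1.89, 1.89, 2.39, 2.39, 3.01, 3.01, 3.01].

## Interface

Orientations are given as [roll, pitch, yaw] about the fixed x, y, z axes, in that order (R = Rz(yaw) Ry(pitch) Rx(roll)).
In Python, from workcell import bot gives the robot as it stands. The module is installed in compiled form; this text tells all that it offers.
- The arm moves only by the shell command python3 -m crank 'ROWS' [FORCE]. ROWS is JSON, a list of rows, each an object of numbers: "hand": the closure, from 0 (fully open) to 1 (shut); "dx", "dy", "dz": the shift along the tool's x, y, z in mm; "yaw": the turn about the tool's y in rad. In form: [{"hand": .., "dx": .., "dy": .., "dz": .., "yaw": ..}, ...]. A call has 1 to 12 rows; each row is the pose to reach, as a shift and turn from the pose commanded when the call began, along the tool's axes at that moment; what a row does not reach only later rows make up. A row lasts 1/12 s, in which the tool goes at most 41.7 mm and 7.16 degrees, less where a joint would pass 70% of its speed; a pose out of reach is approached as far as the arm can. A call with a gripper value outside its range is refused whole. The fingers move at their own pace and stop on an object; FORCE is the grip in N (left out, the last holds). Time passes only in rows, so rows that repeat a pose let the fingers close. It gives the time, the measured TCP pose, the force and the opening at its end, in the units of the state.
- bot.observe(): the state, without advancing time (a new reading comes with each control period).
- bot.grab_frame(name): name is "side" or "top"; returns the picture (480x640x3 uint8, red, green, blue); there is no depth.
- bot.camera_info(name): a dict with "fx", "fy", "cx", "cy" (pixels), "dist" ([k1, k2, p1, p2, k3] as OpenCV has them; the pictures are not rectified), "rvec" (rotation vector, rad) and "tvec" (3), from world to camera coordinates, as OpenCV has them. Camera axes: x right, y down, z forward; pixel columns grow to the right and rows downward; lengths in m; the calibration is good to about 2 mm. A picture is of the moment at which its call begins. camera_info takes no time and is no camera call.
- bot.job_done(): hands the job in, once; it reports no verdict.
The state is a dict: "clock": time; "qpos": joint angles; "qd": joint speeds; "joint_efforts": joint torques, N m; "position": TCP position; "tool_rot": TCP orientation; "force": force on the tool from outside, world axes, zero at the start; "moment": the same for the moment, N m; "grip_width": finger opening in m.
Only numpy, scipy, OpenCV 4.12 (cv2) and the standard library are available. Lean on these libraries where they do the work, as an engineer would, in place of code of your own. Each camera call takes 0.05 s, during which the arm holds its last target.

## Task

Two plain ground steel guide pins, a thick one and a thin one, lie on the surface plate on opposite sides of the line scribed across it. Roll each one, without skidding it, by pushing its top sideways with the fingertips, in several strokes if need be, until it lies along the line, squarely centred over it and at rest, ready for gauging. Do not pick the pins up, keep the fingers off the plate itself, and leave the small dowel and the cap screw lying at its edges where they are.

Things in the scene. Friction and masses are not known exactly. Their poses are not given: they have to be found in the camera images.
- plate: fixed dark steel surface plate, 200 mm (its x) by 250 mm (its y), 22 mm high, top face level. Origin: centre of its underside, on the bench. Its x is square to the scribed line, its y parallel to it; the pins roll along its x. The two pins lie on opposite sides of the line, one in each half of the plate, about 48 mm from its middle along the line; which is where varies
- line (a point): middle of the scribed line (a straight white line 2 mm wide and 244 mm long, along the plate's y, across the middle of the plate), on the plate's top face 22 mm above the bench. A tall desk fan (fixed) stands to the right of the plate, as seen from the robot, between it and the right side of the bench: tips carried 0.5 m above the bench pass clear of it
- thick_pin: loose plain steel cylinder, diameter 36 mm, length 80 mm, 0.4 kg, lying within 0.06 rad of parallel to the line, its middle 32 to 46 mm from it. Origin: its middle, on the axis, 18 mm above the plate's face (its top is 58 mm above the bench); own y is its axis, own z is up at first and turns as it rolls. A trace of rolling resistance: it stays where a slow push leaves it
- thin_pin: the same, but diameter 26 mm, length 70 mm, 0.2 kg; origin 13 mm above the plate's face (top 48 mm above the bench). Fingers grip both pins well: pressed about 1 mm (some 5 N) onto a pin's top and drawn sideways they roll it, half as far as they travel, in strokes as long as the tip stays on top; a hard push low from behind wedges it and makes it skid
- dowel: bystander: loose small steel dowel, diameter 10 mm, 45 mm long, lying on the plate near one end of it, about 112 mm from the plate's middle along its y, at right angles to the scribed line; origin at its underside. To be left alone
- cap_screw: bystander: loose black socket-head cap screw, 53 mm long, head 18 mm, lying on the plate near the other end of it, likewise; origin at its underside. To be left alone
There are look-alikes about, which are no part of the job. Leave any green look-alike of the thin_pin alone.

How it is judged:
By the outcome, as a careful person would: the job done as asked, in the order asked, and still so for the second after the job is handed in, with the robot touching nothing.
It also fails if it takes over 64 s, if anything falls off the work surface, if the arm or the gripper's body presses on something with over 40 N, if the wrist force passes 120 N, or if a joint passes its speed limit or range.

## Working session

There is one attempt and no reset: what is moved stays moved. The work goes in short steps, Python scripts to look and compute and a shell command to move; the robot and the scene stay as the last step left them, time stands still between calls to the robot, and variables do not carry over. Pictures are saved under pics/ and viewed, and the job is handed in when it is done.

```bash
mkdir -p pics; ls; python3 - <<'E'
from workcell import bot
import cv2
print(bot.observe())
for n in("side","top"):
    im=bot.grab_frame(n); cv2.imwrite(f"pics/{n}0.png",im[:,:,::-1]); print(n,bot.camera_info(n))
E
```

```text
pics
{'clock': 0.0, 'qpos': array([ 1.05878514,  0.5220178 , -0.03629487,  1.59999427,  0.02120864,
        1.02107993, -0.11278755]), 'qd': array([ 1.38927088e-05, -1.04604781e-03, -2.88562132e-04, -1.12902682e-03,
       -7.58742299e-04,  1.84535752e-04,  8.06445940e-04]), 'joint_efforts': array([ 1.07505534e-04, -9.27126861e+01,  1.97986096e+00, -3.69940174e+01,
        1.77445990e-02,  8.09024263e-03, -7.95985511e-05]), 'position': array([ 0.26704458, -0.56471645,  0.23072865]), 'tool_rot': array([-1.57089843e+00,  1.10962751e-03, -1.12900665e+00]), 'force': array([-0.00471764,  0.08513469,  0.41681663]), 'moment': array([ 0.01783255, -0.01073717, -0.03677023]), 'grip_width': 0.08541060072427961}
side {'fx': 550.7933695964585, 'fy': 550.7933695964585, 'cx': 309.4623000663093, 'cy': 230.8729788836385, 'dist': array([-0.02196816,  0.        ,  0.        ,  0.        ,  0.        ]), 'rvec': array([ 0.1392744 , -2.62679941,  1.66037774]), 'tvec': array([0.42665103, 0.00125284, 1.02189595])}
top {'fx': 604.2778645820214, 'fy': 604.2778645820214, 'cx': 315.5891855567345, 'cy': 241.3401443158026, 'dist': array([-0.06754762,  0.        ,  0.        ,  0.        ,  0.        ]), 'rvec': array([ 2.1651707 , -2.20041848,  0.09498633]), 'tvec': array([0.17014492, 0.41200936, 1.18420048])}
```

View pics/top0.png

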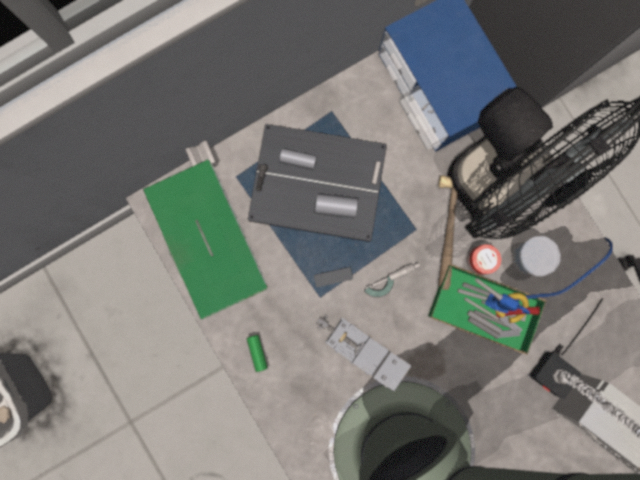

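View pics/side0.png

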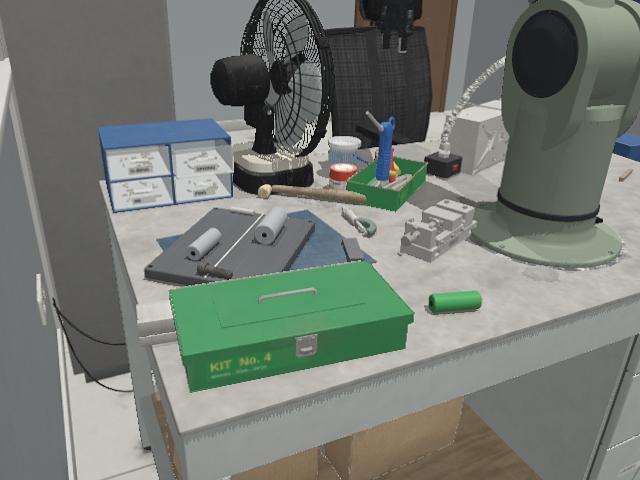

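The top view shows the plate with corners near (267,125), (386,144), (371,240) and (250,220). The thick pin is at (336,205), the thin pin at (297,158), the line runs (265,175)-(378,190), the dowel is at (377,172) and the cap screw at (262,177).

Possible mix-ups:
- Green cylinder at (257,352): the look-alike, leave alone.
- Grey cylinders on the plate at (297,158) and (336,205): the two pins.
- Dowel at (377,172).
- Pens and rods in the tray at (490,310).

I choose the two grey cylinders on the plate.

```bash
cat > h.py <<'E'
import numpy as np,cv2
from workcell import bot
def cam(n):
    c=bot.camera_info(n); K=np.array([[c['fx'],0,c['cx']],[0,c['fy'],c['cy']],[0,0,1]])
    return K,c['dist'],c['rvec'],c['tvec']
def ray(n,uv):
    K,d,r,t=cam(n); R=cv2.Rodrigues(r)[0]
    p=cv2.undistortPoints(np.float64(uv).reshape(-1,1,2),K,d)[:,0]
    D=np.c_[p,np.ones(len(p))]@R; return -R.T@t,D
def plane(n,uv,z):
    C,D=ray(n,uv); return C+D*((z-C[2])/D[:,2])[:,None]
def proj(n,P):
    K,d,r,t=cam(n); return cv2.projectPoints(np.float64(P).reshape(-1,1,3),r,t,K,d)[0][:,0]
E
python3 - <<'E'
from h import *
im=cv2.imread('pics/top0.png')
for n in('top','side'): print(n,ray(n,[[320,240]])[0])
print('corners',plane('top',[[267,125],[386,144],[371,240],[250,220]],.022).round(4))
print('line',plane('top',[[265,175],[378,190]],.022).round(4))
print('pins',plane('top',[[297,158]],.035).round(4),plane('top',[[336,205]],.04).round(4))
c=im[115:250,240:395]; cv2.imwrite('pics/c0.png',cv2.resize(c,None,fx=5,fy=4.4,interpolation=cv2.INTER_CUBIC) if 0 else cv2.resize(c,None,fx=4.4,fy=4.4,interpolation=cv2.INTER_CUBIC))
s=cv2.imread('pics/side0.png')[195:290,140:330]; cv2.imwrite('pics/c1.png',cv2.resize(s,None,fx=4,fy=4,interpolation=cv2.INTER_CUBIC))
E
```

```text
top [0.31758616 0.17137969 1.21276535]
side [0.3493077  0.95833751 0.43113496]
corners [[0.6508 0.2575 0.022 ]
 [0.6083 0.0188 0.022 ]
 [0.4152 0.0538 0.022 ]
 [0.4588 0.2929 0.022 ]]
line [[0.5487 0.2623 0.022 ]
 [0.515  0.0374 0.022 ]]
pins [[0.5793 0.1977 0.035 ]] [[0.4835 0.1225 0.04  ]]
```

View pics/c0.png

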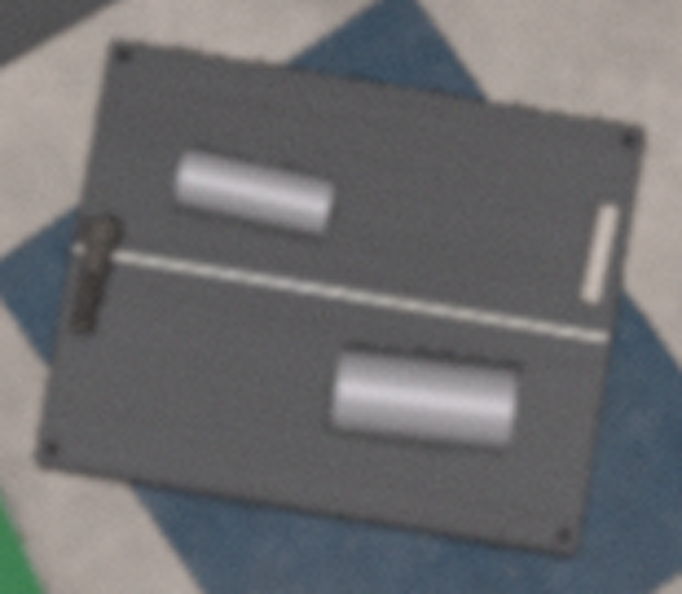

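View pics/c1.png

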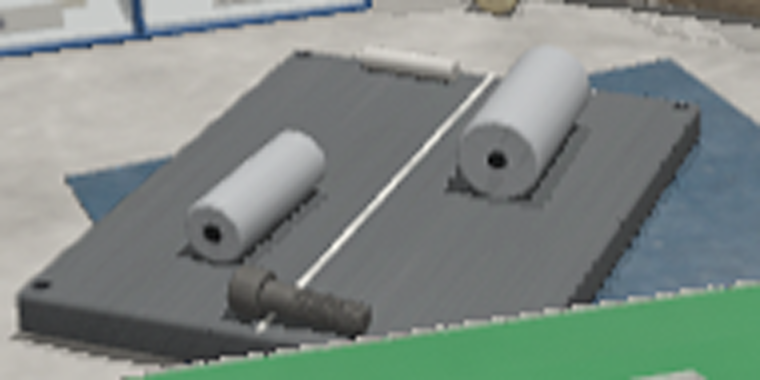

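The crops confirm two plain grey pins: the thin one beyond the line at the cap-screw end, and the thick one on the robot side at the dowel end. Next I measure them precisely.

```bash
cat > meas.py <<'E'
from h import *
def fitline(p):
    vx,vy,x,y=cv2.fitLine(np.float32(p),cv2.DIST_HUBER,0,.01,.01).ravel(); return np.array([x,y]),np.array([vx,vy])
def geom(im):
    """line frame from bright thin line on plate"""
    g=cv2.cvtColor(im,cv2.COLOR_BGR2GRAY).astype(float)
    return g
def blobs(im,pred,half,thr=120):
    g=cv2.GaussianBlur(cv2.cvtColor(im,cv2.COLOR_BGR2GRAY),(0,0),.6)
    return g
def pinmeas(im,c0,h,th=None,box=30):
    """upscale, threshold, biggest contour near c0; returns axis mid, dir in plane z=.022+h"""
    x0,y0=int(c0[0])-box,int(c0[1])-box
    cr=cv2.cvtColor(im,cv2.COLOR_BGR2GRAY)[y0:y0+2*box,x0:x0+2*box]
    S=8; up=cv2.resize(cr,None,fx=S,fy=S,interpolation=cv2.INTER_CUBIC)
    m=(up>(th or 115)).astype(np.uint8)
    m=cv2.morphologyEx(m,cv2.MORPH_OPEN,np.ones((40,40),np.uint8))  # removes the 1px line
    cs=cv2.findContours(m,cv2.RETR_EXTERNAL,cv2.CHAIN_APPROX_NONE)[0]
    c=max(cs,key=cv2.contourArea)
    pts=(c[:,0].astype(float)+.5)/S-.5+[x0,y0]
    r=cv2.minAreaRect(np.float32(pts)); 
    P=plane('top',pts,.022+h)[:,:2]
    R=cv2.minAreaRect(np.float32(P)*1000)
    mu=cv2.moments(c); cen=np.array([mu['m10']/mu['m00'],mu['m01']/mu['m00']]); cen=(cen+.5)/S-.5+[x0,y0]
    # axis direction: side midline via PCA of filled mask
    ys,xs=np.nonzero(cv2.drawContours(np.zeros_like(m),[c],-1,1,-1))
    F=plane('top',(np.c_[xs,ys]+.5)/S-.5+[x0,y0],.022+h)[:,:2]
    w,v=np.linalg.eigh(np.cov(F.T)); d=v[:,1]; d*=np.sign(d[1])
    return F.mean(0),d,R,cen
def linemeas(im,a,b,skip=lambda t:False,n=120):
    g=cv2.cvtColor(im,cv2.COLOR_BGR2GRAY).astype(np.float32)
    a=np.array(a,float);b=np.array(b,float);d=(b-a)/np.linalg.norm(b-a);nn=np.array([-d[1],d[0]])
    s=np.arange(-4,4.01,.1); out=[]
    for t in np.linspace(.0,1,n):
        if skip(t): continue
        q=a+t*(b-a)+s[:,None]*nn
        v=cv2.remap(g,np.float32(q[:,0])[None],np.float32(q[:,1])[None],cv2.INTER_LINEAR)[0]
        bg=np.median(v); w=np.clip(v-bg-10,0,None)
        if v.max()-bg<30 or v.max()-bg>150: continue
        out.append(q[0]*0+(w[:,None]*q).sum(0)/w.sum())
    P=plane('top',out,.022)[:,:2]
    p,dd=fitline(P*1000); p=p/1000; dd=dd*np.sign(dd[1])
    res=((P-p)@np.array([-dd[1],dd[0]]))*1000
    return p,dd,res.std(),len(out),P
E
python3 - <<'E'
from meas import *
im=cv2.imread('pics/top0.png')
p,d,r,n,P=linemeas(im,[270,174.5],[376,190.5]); print('line',p,d,'yaw(from y)',np.arctan2(-d[0],d[1]),r,n)
nx=np.array([d[1],-d[0]])
for name,c0,h in(('thick',[336,205],.018),('thin',[297,158],.013)):
  for th in(105,120,135):
    f,e,R,cen=pinmeas(im,c0,h,th)
    print(name,th,f.round(4),'off mm',((f-p)@nx*1000).round(2),'skew',round(float(np.arctan2(-e[0],e[1])-np.arctan2(-d[0],d[1])),4),'along',((f-p)@d*1000).round(1),R[1],cen.round(1))
E
```

```text
line [0.5338544  0.15467374] [0.18399999 0.98292625] yaw(from y) -0.18505439 0.12702000794827356 120
thick 105 [0.4826 0.1221] off mm -44.36 skew 0.0477 along -41.5 (84.13689422607422, 33.6907844543457) [336.2 205.5]
thick 120 [0.4827 0.1222] off mm -44.33 skew 0.0482 along -41.3 (82.09794616699219, 30.37608528137207) [336.2 205.4]
thick 135 [0.4827 0.1223] off mm -44.28 skew 0.0522 along -41.2 (80.2717514038086, 25.939584732055664) [336.1 205.4]
thin 105 [0.5789 0.1972] off mm 36.46 skew -0.0513 along 50.1 (73.06311798095703, 24.70505714416504) [297.3 158.2]
thin 120 [0.579  0.1971] off mm 36.53 skew -0.0528 along 50.0 (70.98286437988281, 21.931001663208008) [297.3 158.2]
thin 135 [0.579  0.1972] off mm 36.59 skew -0.0541 along 50.1 (69.36237335205078, 18.589902877807617) [297.2 158.1]
```

```bash
cat > side.py <<'E'
from meas import *
def hole(im,c,box=5,S=8):
    g=cv2.cvtColor(im,cv2.COLOR_BGR2GRAY)
    x0,y0=int(c[0])-box,int(c[1])-box
    up=cv2.resize(g[y0:y0+2*box+1,x0:x0+2*box+1],None,fx=S,fy=S,interpolation=cv2.INTER_CUBIC).astype(float)
    w=np.clip(100-up,0,None); yy,xx=np.mgrid[:up.shape[0],:up.shape[1]]
    return np.array([(w*xx).sum()/w.sum(),(w*yy).sum()/w.sum()])/S+.5/S-.5+[x0,y0],(up<80).sum()/S/S
def sline(im,a,b,n=40):
    g=cv2.cvtColor(im,cv2.COLOR_BGR2GRAY).astype(np.float32); a=np.array(a,float);b=np.array(b,float)
    s=np.arange(-6,6.01,.1); out=[]
    for t in np.linspace(0,1,n):
        q=a+t*(b-a)+s[:,None]*np.array([1,0]); v=cv2.remap(g,np.float32(q[:,0])[None],np.float32(q[:,1])[None],cv2.INTER_LINEAR)[0]
        bg=np.median(v); w=np.clip(v-bg-20,0,None)
        if w.sum()>0: out.append((w[:,None]*q).sum(0)/w.sum())
    P=plane('side',out,.022)[:,:2]; p,d=fitline(P*1000); d=d*np.sign(d[1])
    return p/1000,d,len(out),((P*1000-p)@[-d[1],d[0]]).std()
E
python3 - <<'E'
from side import *
im=cv2.imread('pics/side0.png')
p,d,n,r=sline(im,[217,264],[261,215]); print(p,d,np.arctan2(-d[0],d[1]),n,r)
nx=np.array([d[1],-d[0]])
for nm,c,h,L in(('thick',[264,235],.018,.08),('thin',[193,253],.013,.07)):
    q,a=hole(im,c); P=plane('side',q[None],.022+h)[0,:2]; print(nm,q,a,P,'hole off',(P-p)@nx*1000,(P-p)@d*1000)
p,d=np.array([0.53385,0.15467]),np.array([.184,.98293]);nx=np.array([d[1],-d[0]])
for nm,f,sk,L in(('thick',[.4826,.1222],.048,.04),('thin',[.5789,.1972],-.053,.035)):
    a=np.arctan2(-d[0],d[1])+sk; e=np.array([-np.sin(a),np.cos(a)]); P=f+L*e; print(nm,'top says',P,(P-p)@nx*1000)
E
```

```text
[0.5337931  0.15512192] [0.19254988 0.9812872 ] -0.19376 40 0.7348918853780727
thick [263.75435273 234.6410581 ] 17.46875 [0.48876906 0.16385156] hole off -45.86239670459336 -0.1030889163861683
thin [192.2450484  253.47366688] 21.25 [0.58750429 0.23355715] hole off 37.60341422620014 87.30956912820379
thick top says [0.488065   0.16182491] -46.31995239169892
thin top says [0.58715341 0.23121296] 38.3096150190746
```

Top and side views agree to about 0.7 mm. Relative to the line:

| Pin | Offset | Skew |
|---|---|---|
| Thick | -44.3 mm | +0.05 rad |
| Thin | +36.5 mm | -0.05 rad |

Before reaching over, I lift to 0.5 m.

```bash
python3 -m crank '[{"hand":0.4,"dx":0,"dy":-40,"dz":0,"yaw":0},{"hand":0.4,"dx":0,"dy":-80,"dz":0,"yaw":0},{"hand":0.4,"dx":0,"dy":-120,"dz":0,"yaw":0},{"hand":0.4,"dx":0,"dy":-160,"dz":0,"yaw":0},{"hand":0.4,"dx":0,"dy":-200,"dz":0,"yaw":0},{"hand":0.4,"dx":0,"dy":-240,"dz":0,"yaw":0},{"hand":0.4,"dx":0,"dy":-280,"dz":0,"yaw":0},{"hand":0.4,"dx":0,"dy":-280,"dz":0,"yaw":0},{"hand":0.4,"dx":0,"dy":-280,"dz":0,"yaw":0}]' 20
```

```text
clock: 0.85
position: [0.2674, -0.5653, 0.513]
tool_rot: [-1.571, -0.003, -1.129]
force: [0.2, -0.0, -1.1]
grip_width: 0.0511
```

```bash
python3 -m crank '[{"hand":0.4,"dx":-26,"dy":0,"dz":24,"yaw":-0.12},{"hand":0.4,"dx":-52,"dy":0,"dz":48,"yaw":-0.24},{"hand":0.4,"dx":-78,"dy":0,"dz":72,"yaw":-0.36},{"hand":0.4,"dx":-104,"dy":0,"dz":96,"yaw":-0.48},{"hand":0.4,"dx":-130,"dy":0,"dz":120,"yaw":-0.6},{"hand":0.4,"dx":-156,"dy":0,"dz":144,"yaw":-0.72},{"hand":0.4,"dx":-182,"dy":0,"dz":168,"yaw":-0.84},{"hand":0.4,"dx":-208,"dy":0,"dz":192,"yaw":-0.96},{"hand":0.4,"dx":-234,"dy":0,"dz":216,"yaw":-1.08},{"hand":0.4,"dx":-260,"dy":0,"dz":240,"yaw":-1.2},{"hand":0.4,"dx":-286,"dy":0,"dz":264,"yaw":-1.32},{"hand":0.4,"dx":-312,"dy":0,"dz":288,"yaw":-1.44}]'
cat > go.py <<'E'
import sys; from h import *
# shift in tool axes (mm) from present pose to world x,y,z,psi
s=bot.observe(); x,y,z,psi=map(float,sys.argv[1:5])
P=s['position']; a=s['tool_rot'][2]; D=np.array([x,y,z])-P
X=np.array([np.cos(a),np.sin(a)]);Z=np.array([-np.sin(a),np.cos(a)])
dy=-(psi-a); dy=(dy+np.pi)%(2*np.pi)-np.pi
print('pos',P.round(4),'rot',s['tool_rot'].round(4),'q',s['qpos'].round(2),'F',s['force'].round(1),'t',round(s['clock'],2))
print('dx %.1f dy %.1f dz %.1f yaw %.3f'%(1000*D[:2]@X,-1000*D[2],1000*D[:2]@Z,dy))
E
python3 go.py .4826 .122 .2 1.434
```

```text
clock: 1.85
position: [0.3939, -0.158, 0.5103]
tool_rot: [-1.57, 0.001, 0.317]
force: [1.4, -1.8, 0.3]
grip_width: 0.0511
pos [ 0.3939 -0.158   0.5103] rot [-1.570e+00  1.400e-03  3.167e-01] q [ 0.69  0.02 -0.45  1.58  0.01  1.55  0.55] F [ 1.4 -1.8  0.3] t 1.85
dx 171.5 dy 310.3 dz 238.5 yaw -1.117
```

```bash
python3 -m crank '[{"hand":0.4,"dx":20,"dy":0,"dz":28,"yaw":-0.12},{"hand":0.4,"dx":40,"dy":0,"dz":56,"yaw":-0.24},{"hand":0.4,"dx":60,"dy":0,"dz":84,"yaw":-0.36},{"hand":0.4,"dx":80,"dy":0,"dz":112,"yaw":-0.48},{"hand":0.4,"dx":100,"dy":0,"dz":140,"yaw":-0.6},{"hand":0.4,"dx":120,"dy":0,"dz":168,"yaw":-0.72},{"hand":0.4,"dx":140,"dy":0,"dz":196,"yaw":-0.84},{"hand":0.4,"dx":160,"dy":20,"dz":224,"yaw":-0.96},{"hand":0.4,"dx":165,"dy":50,"dz":240,"yaw":-1.08},{"hand":0.4,"dx":165,"dy":80,"dz":242,"yaw":-1.117},{"hand":0.4,"dx":165,"dy":120,"dz":242,"yaw":-1.117},{"hand":0.4,"dx":165,"dy":160,"dz":242,"yaw":-1.117}]'
python3 go.py .4747 .1235 .075 1.434
```

```text
clock: 2.85
position: [0.4763, 0.1213, 0.3489]
tool_rot: [-1.57, 0.0, 1.43]
force: [1.6, 0.1, -1.6]
grip_width: 0.051
pos [0.4763 0.1213 0.3489] rot [-1.5700e+00  1.0000e-04  1.4296e+00] q [ 0.29  0.27 -0.8   1.75  0.2   1.21  0.86] F [ 1.6  0.1 -1.6] t 2.85
dx 2.0 dy 273.9 dz 1.9 yaw -0.004
```

```bash
python3 -m crank '[{"hand":0.4,"dx":2,"dy":40,"dz":2,"yaw":0},{"hand":0.4,"dx":2,"dy":80,"dz":2,"yaw":0},{"hand":0.4,"dx":2,"dy":120,"dz":2,"yaw":0},{"hand":0.4,"dx":2,"dy":160,"dz":2,"yaw":0},{"hand":0.4,"dx":2,"dy":195,"dz":2,"yaw":0},{"hand":0.4,"dx":2,"dy":230,"dz":2,"yaw":0},{"hand":0.4,"dx":2,"dy":255,"dz":2,"yaw":0},{"hand":0.4,"dx":2,"dy":268,"dz":2,"yaw":0},{"hand":0.4,"dx":2,"dy":268,"dz":2,"yaw":0},{"hand":0.4,"dx":2,"dy":268,"dz":2,"yaw":0}]'
python3 go.py .4747 .1235 .058 1.434
python3 - <<'E'
from h import *
for n in('top','side'):
    im=bot.grab_frame(n)[:,:,::-1]; c=im[115:250,240:395] if n=='top' else im[150:290,140:330]
    cv2.imwrite(f'pics/{n}1.png',cv2.resize(c,None,fx=4,fy=4,interpolation=cv2.INTER_CUBIC))
E
```

```text
clock: 3.68
position: [0.4744, 0.1234, 0.0827]
tool_rot: [-1.568, 0.0, 1.429]
force: [0.1, 0.4, 1.1]
grip_width: 0.0517
pos [0.4744 0.1234 0.0827] rot [-1.5684e+00  4.0000e-04  1.4288e+00] q [ 0.09  0.61 -0.62  2.04  0.56  0.66  0.53] F [0.1 0.4 1.1] t 3.68
dx 0.1 dy 24.7 dz -0.3 yaw -0.005
```

View pics/side1.png

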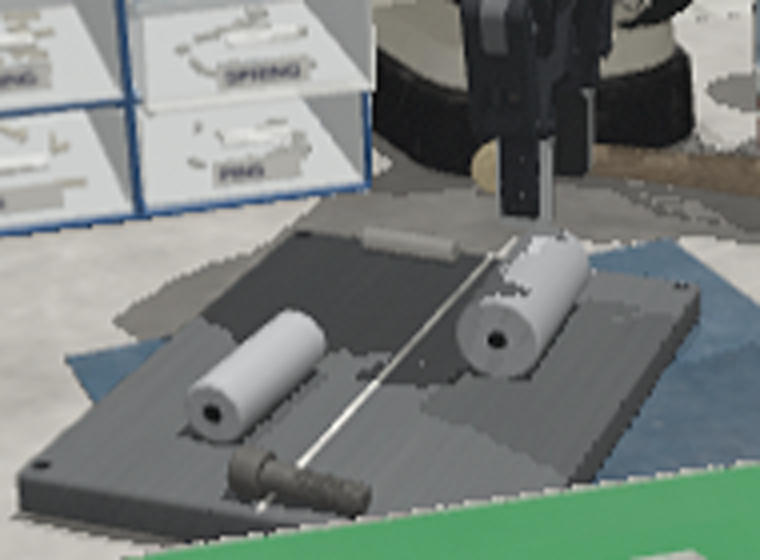

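View pics/top1.png

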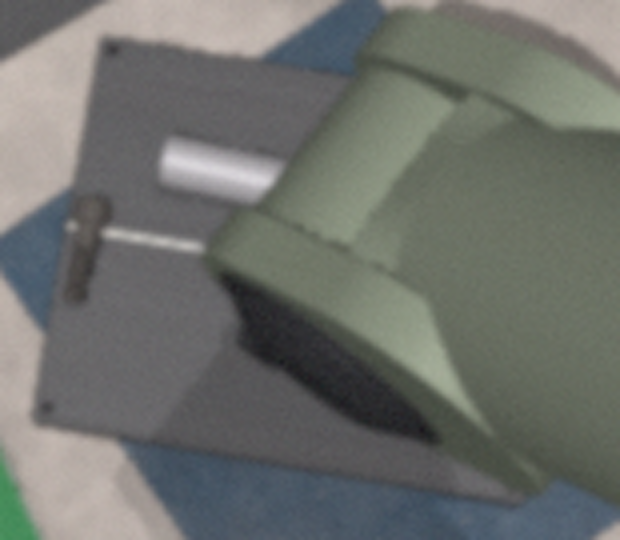

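```bash
python3 -m crank '[{"hand":0.4,"dx":0,"dy":12,"dz":0,"yaw":0},{"hand":0.4,"dx":0,"dy":20,"dz":0,"yaw":0},{"hand":0.4,"dx":0,"dy":24,"dz":0,"yaw":0},{"hand":0.4,"dx":0,"dy":24,"dz":0,"yaw":0}]'
python3 -m crank '[{"hand":0.4,"dx":0,"dy":1,"dz":0,"yaw":0},{"hand":0.4,"dx":0,"dy":1,"dz":0,"yaw":0}]'
python3 -m crank '[{"hand":0.4,"dx":0,"dy":1,"dz":0,"yaw":0},{"hand":0.4,"dx":0,"dy":1,"dz":0,"yaw":0}]'

```

```text
clock: 4.12
position: [0.4751, 0.1232, 0.0585]
tool_rot: [-1.57, 0.0, 1.428]
force: [-0.7, 0.9, -1.0]
grip_width: 0.0506
clock: 4.28
position: [0.4756, 0.1234, 0.0584]
tool_rot: [-1.571, -0.0, 1.428]
force: [0.7, -0.4, 0.7]
grip_width: 0.0512
clock: 4.45
position: [0.4756, 0.1233, 0.0574]
tool_rot: [-1.571, -0.0, 1.428]
force: [0.1, 0.4, 0.2]
grip_width: 0.0512
```

```bash
for i in 1 2 3; do :; done
python3 -m crank '[{"hand":0.4,"dx":0,"dy":1,"dz":0,"yaw":0},{"hand":0.4,"dx":0,"dy":1,"dz":0,"yaw":0}]'
python3 -m crank '[{"hand":0.4,"dx":0,"dy":1,"dz":0,"yaw":0},{"hand":0.4,"dx":0,"dy":1,"dz":0,"yaw":0}]'
python3 -m crank '[{"hand":0.4,"dx":0,"dy":1,"dz":0,"yaw":0},{"hand":0.4,"dx":0,"dy":1,"dz":0,"yaw":0}]'
```

```text
clock: 4.62
position: [0.4755, 0.1233, 0.0563]
tool_rot: [-1.571, 0.0, 1.428]
force: [0.2, -0.7, 0.5]
grip_width: 0.0509
clock: 4.78
position: [0.4755, 0.1233, 0.0552]
tool_rot: [-1.571, 0.0, 1.428]
force: [0.0, 0.3, -0.1]
grip_width: 0.0511
clock: 4.95
position: [0.4757, 0.1234, 0.0544]
tool_rot: [-1.571, -0.0, 1.428]
force: [-0.0, -1.6, 7.8]
grip_width: 0.0509
```

Contact at 8 N on the thick pin's top. First stroke: 28 mm, straightening as it goes.

```bash
python3 -m crank '[{"hand":0.4,"dx":0,"dy":0.3,"dz":-1,"yaw":0.002},{"hand":0.4,"dx":0,"dy":0.3,"dz":-3,"yaw":0.006},{"hand":0.4,"dx":0,"dy":0.3,"dz":-6,"yaw":0.01},{"hand":0.4,"dx":0,"dy":0.3,"dz":-9,"yaw":0.015},{"hand":0.4,"dx":0,"dy":0.3,"dz":-12,"yaw":0.02},{"hand":0.4,"dx":0,"dy":0.3,"dz":-15,"yaw":0.025},{"hand":0.4,"dx":0,"dy":0.3,"dz":-18,"yaw":0.03},{"hand":0.4,"dx":0,"dy":0.3,"dz":-21,"yaw":0.035},{"hand":0.4,"dx":-0.5,"dy":0.3,"dz":-24,"yaw":0.04},{"hand":0.4,"dx":-0.5,"dy":0.3,"dz":-26,"yaw":0.043},{"hand":0.4,"dx":-0.5,"dy":0.3,"dz":-28,"yaw":0.045},{"hand":0.4,"dx":-0.5,"dy":0.3,"dz":-28,"yaw":0.045}]'
python3 - <<'E'
from h import *
im=bot.grab_frame('side')[:,:,::-1]; cv2.imwrite('pics/side2f.png',im); c=im[150:290,140:330]
cv2.imwrite('pics/side2.png',cv2.resize(c,None,fx=4,fy=4,interpolation=cv2.INTER_CUBIC))
E
```

```text
clock: 5.95
position: [0.5041, 0.1191, 0.0546]
tool_rot: [-1.572, -0.001, 1.383]
force: [0.7, -0.2, 11.9]
grip_width: 0.0511
```

View pics/side2.png

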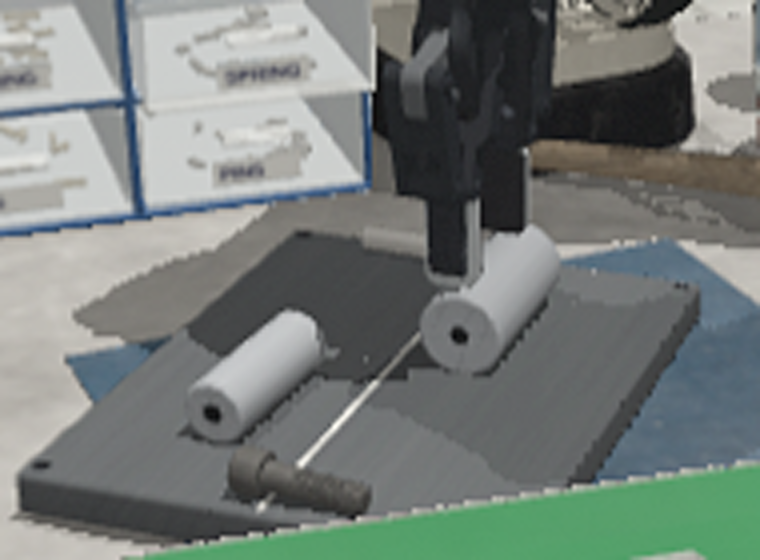

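The pin rolled: its hole moved from (263.8,234.6) to about (254.8,233.5), with the fingers still on top.

```bash
cat > chk.py <<'E'
import sys
from side import *
f,u,v,h=sys.argv[1],float(sys.argv[2]),float(sys.argv[3]),float(sys.argv[4])
im=cv2.imread(f); q,a=hole(im,[u,v]); P=plane('side',q[None],.022+h)[0,:2]
p,d=np.array([0.53385,0.15467]),np.array([.184,.98293]);nx=np.array([d[1],-d[0]])
print(q.round(2),a,P.round(4),'off',((P-p)@nx*1000).round(2),'along',((P-p)@d*1000).round(2))
E
python3 chk.py pics/side0.png 264 235 .018; python3 chk.py pics/side2f.png 255 233 .018; python3 go.py .51 .118 .054 1.385
```

```text
[263.75 234.64] 17.46875 [0.4888 0.1639] off -46.0 along 0.73
[254.33 233.48] 16.03125 [0.5046 0.1617] off -29.99 along 1.49
pos [0.504  0.1192 0.0546] rot [-1.5723e+00 -7.0000e-04  1.3831e+00] q [ 0.07  0.68 -0.56  1.99  0.6   0.64  0.49] F [ 1.6 -1.1 11.6] t 6.0
dx -0.0 dy 0.6 dz -6.1 yaw -0.002
```

```bash
python3 -m crank '[{"hand":0.4,"dx":0,"dy":-4,"dz":0,"yaw":0},{"hand":0.4,"dx":0,"dy":-8,"dz":0,"yaw":0},{"hand":0.4,"dx":0,"dy":-8,"dz":8,"yaw":0},{"hand":0.4,"dx":0,"dy":-8,"dz":15.5,"yaw":0},{"hand":0.4,"dx":0,"dy":-8,"dz":15.5,"yaw":0},{"hand":0.4,"dx":0,"dy":-4,"dz":15.5,"yaw":0},{"hand":0.4,"dx":0,"dy":-1.5,"dz":15.5,"yaw":0},{"hand":0.4,"dx":0,"dy":-0.5,"dz":15.5,"yaw":0},{"hand":0.4,"dx":0,"dy":0,"dz":15.5,"yaw":0},{"hand":0.4,"dx":0,"dy":0,"dz":15.5,"yaw":0}]'
python3 - <<'E'
from h import *
im=bot.grab_frame('side')[:,:,::-1]; cv2.imwrite('pics/side3f.png',im)
E
python3 chk.py pics/side3f.png 255 233 .018; python3 go.py .51 .118 .054 1.385
```

```text
clock: 6.83
position: [0.4883, 0.1217, 0.0541]
tool_rot: [-1.571, 0.0, 1.383]
force: [-2.3, -2.0, 11.8]
grip_width: 0.0511
[254.35 233.49] 16.765625 [0.5046 0.1617] off -30.03 along 1.54
pos [0.4883 0.1217 0.0541] rot [-1.5713  0.      1.3827] q [ 0.05  0.67 -0.56  2.02  0.6   0.62  0.47] F [-0.9 -1.9 10.4] t 6.88
dx 0.4 dy 0.1 dz -22.0 yaw -0.002
```

```bash
python3 -m crank '[{"hand":0.4,"dx":0,"dy":0,"dz":-1,"yaw":0},{"hand":0.4,"dx":0,"dy":0,"dz":-3.5,"yaw":0},{"hand":0.4,"dx":0,"dy":0,"dz":-6.5,"yaw":0},{"hand":0.4,"dx":0,"dy":0,"dz":-9.5,"yaw":0},{"hand":0.4,"dx":0,"dy":0,"dz":-12.5,"yaw":0},{"hand":0.4,"dx":0,"dy":0,"dz":-15.5,"yaw":0},{"hand":0.4,"dx":0,"dy":0,"dz":-18.5,"yaw":0},{"hand":0.4,"dx":0,"dy":0,"dz":-21.5,"yaw":0},{"hand":0.4,"dx":0,"dy":0,"dz":-24.5,"yaw":0},{"hand":0.4,"dx":0,"dy":0,"dz":-27.5,"yaw":0},{"hand":0.4,"dx":0,"dy":0,"dz":-30,"yaw":0},{"hand":0.4,"dx":0,"dy":0,"dz":-30,"yaw":0}]'
python3 -m crank '[{"hand":0.4,"dx":0,"dy":-4,"dz":0,"yaw":0},{"hand":0.4,"dx":0,"dy":-8,"dz":0,"yaw":0},{"hand":0.4,"dx":0,"dy":-8,"dz":8,"yaw":0},{"hand":0.4,"dx":0,"dy":-8,"dz":15.5,"yaw":0},{"hand":0.4,"dx":0,"dy":-8,"dz":15.5,"yaw":0},{"hand":0.4,"dx":0,"dy":-4,"dz":15.5,"yaw":0},{"hand":0.4,"dx":0,"dy":-1.5,"dz":15.5,"yaw":0},{"hand":0.4,"dx":0,"dy":-0.5,"dz":15.5,"yaw":0},{"hand":0.4,"dx":0,"dy":0,"dz":15.5,"yaw":0},{"hand":0.4,"dx":0,"dy":0,"dz":15.5,"yaw":0}]'
python3 - <<'E'
from h import *
im=bot.grab_frame('side')[:,:,::-1]; cv2.imwrite('pics/side4f.png',im);c=im[150:290,140:330]
cv2.imwrite('pics/side4.png',cv2.resize(c,None,fx=4,fy=4,interpolation=cv2.INTER_CUBIC))
E
python3 chk.py pics/side4f.png 245 232 .018; python3 go.py .51 .118 .054 1.385
```

```text
clock: 7.88
position: [0.5187, 0.1162, 0.0545]
tool_rot: [-1.573, -0.001, 1.382]
force: [-0.5, -1.5, 14.5]
grip_width: 0.0515
clock: 8.72
position: [0.5024, 0.119, 0.054]
tool_rot: [-1.571, 0.0, 1.383]
force: [-1.3, -1.5, 8.0]
grip_width: 0.0509
[245.57 232.18] 16.25 [0.5197 0.1588] off -14.69 along 1.47
pos [0.5024 0.119  0.054 ] rot [-1.5711e+00  1.0000e-04  1.3828e+00] q [ 0.07  0.68 -0.56  1.99  0.6   0.64  0.49] F [-0.7 -0.9  6.5] t 8.77
dx 0.4 dy 0.0 dz -7.6 yaw -0.002
```

View pics/side4.png

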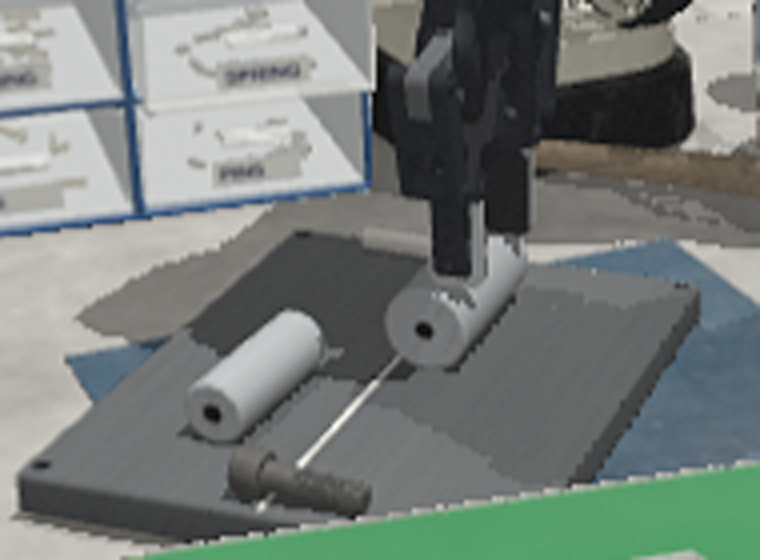

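```bash
python3 -m crank '[{"hand":0.4,"dx":0,"dy":0,"dz":-1,"yaw":0},{"hand":0.4,"dx":0,"dy":0,"dz":-3.5,"yaw":0},{"hand":0.4,"dx":0,"dy":0,"dz":-6.5,"yaw":0},{"hand":0.4,"dx":0,"dy":0,"dz":-9.5,"yaw":0},{"hand":0.4,"dx":0,"dy":0,"dz":-12.5,"yaw":0},{"hand":0.4,"dx":0,"dy":0,"dz":-15.5,"yaw":0},{"hand":0.4,"dx":0,"dy":0,"dz":-18.5,"yaw":0},{"hand":0.4,"dx":0,"dy":0,"dz":-21.5,"yaw":0},{"hand":0.4,"dx":0,"dy":0,"dz":-24.5,"yaw":0},{"hand":0.4,"dx":0,"dy":0,"dz":-27.5,"yaw":0},{"hand":0.4,"dx":0,"dy":0,"dz":-29.5,"yaw":0},{"hand":0.4,"dx":0,"dy":0,"dz":-30,"yaw":0}]'
python3 -m crank '[{"hand":0.4,"dx":0,"dy":0,"dz":0,"yaw":0},{"hand":0.4,"dx":0,"dy":-2,"dz":0,"yaw":0},{"hand":0.4,"dx":0,"dy":-8,"dz":0,"yaw":0},{"hand":0.4,"dx":0,"dy":-30,"dz":0,"yaw":0},{"hand":0.4,"dx":0,"dy":-60,"dz":0,"yaw":0},{"hand":0.4,"dx":0,"dy":-80,"dz":0,"yaw":0}]'
python3 - <<'E'
from h import *
im=bot.grab_frame('side')[:,:,::-1]; cv2.imwrite('pics/side5f.png',im);c=im[150:290,140:330]
cv2.imwrite('pics/side5.png',cv2.resize(c,None,fx=4,fy=4,interpolation=cv2.INTER_CUBIC))
im=bot.grab_frame('top')[:,:,::-1];cv2.imwrite('pics/top5.png',im)
E
python3 chk.py pics/side5f.png 237 231 .018; python3 go.py .51 .118 .054 1.385
```

```text
clock: 9.77
position: [0.5328, 0.1135, 0.0545]
tool_rot: [-1.572, -0.001, 1.382]
force: [-1.0, -0.9, 14.6]
grip_width: 0.051
clock: 10.27
position: [0.5317, 0.1137, 0.136]
tool_rot: [-1.571, -0.0, 1.383]
force: [0.7, -0.4, 0.5]
grip_width: 0.0512
[236.71 230.88] 15.703125 [0.535  0.1559] off 0.89 along 1.47
pos [0.533  0.1139 0.1371] rot [-1.5747 -0.0016  1.3826] q [ 0.15  0.59 -0.66  1.88  0.48  0.83  0.63] F [ 0.5  0.9 -0.3] t 10.37
dx -0.2 dy 83.1 dz 23.4 yaw -0.002
```

View pics/side5.png

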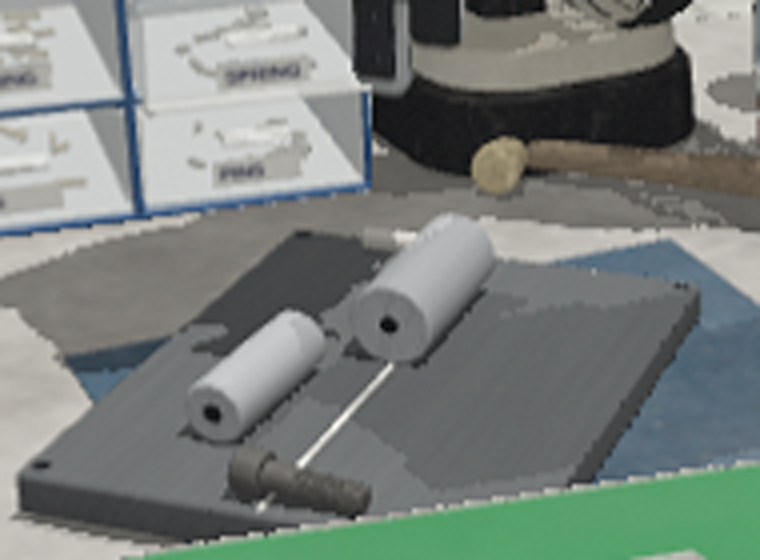

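View pics/top5.png

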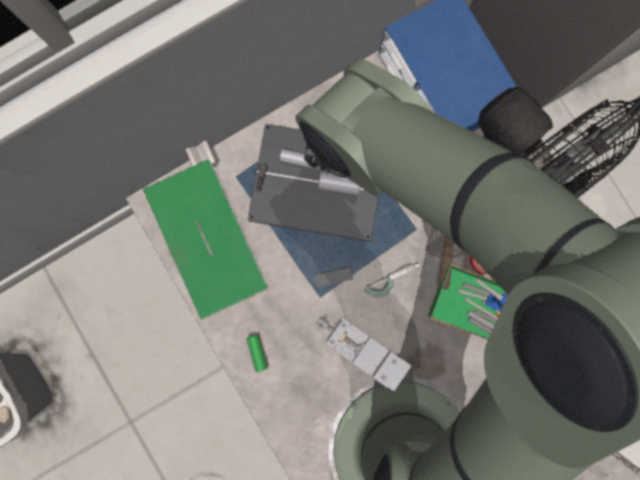

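The thick pin now sits over the line; I'll refine it later with clear views. Next is the thin pin, with the jaws slightly narrower so they stay clear of the thick one.

```bash
python3 go.py .5858 .1959 .09 1.333
```

```text
pos [0.533  0.1139 0.1371] rot [-1.5747 -0.0016  1.3826] q [ 0.15  0.59 -0.66  1.88  0.48  0.83  0.63] F [ 0.5  0.9 -0.3] t 10.37
dx 90.5 dy 47.1 dz -36.5 yaw 0.050
```

```bash
python3 -m crank '[{"hand":0.5,"dx":20,"dy":0,"dz":-9,"yaw":0.02},{"hand":0.5,"dx":50,"dy":0,"dz":-20,"yaw":0.05},{"hand":0.5,"dx":75,"dy":0,"dz":-30,"yaw":0.05},{"hand":0.5,"dx":90,"dy":10,"dz":-36,"yaw":0.05},{"hand":0.5,"dx":90,"dy":30,"dz":-36,"yaw":0.05},{"hand":0.5,"dx":90,"dy":55,"dz":-36,"yaw":0.05},{"hand":0.5,"dx":90,"dy":70,"dz":-36,"yaw":0.05},{"hand":0.5,"dx":90,"dy":80,"dz":-36,"yaw":0.05},{"hand":0.5,"dx":90,"dy":80,"dz":-36,"yaw":0.05},{"hand":0.5,"dx":90,"dy":80,"dz":-36,"yaw":0.05}]'
python3 go.py .5858 .1959 .044 1.333
```

```text
clock: 11.2
position: [0.5838, 0.1951, 0.0542]
tool_rot: [-1.57, 0.0, 1.333]
force: [0.1, 0.2, 1.6]
grip_width: 0.043
pos [0.5838 0.1951 0.0542] rot [-1.5704e+00  1.0000e-04  1.3328e+00] q [-0.04  0.79 -0.56  1.73  0.56  0.79  0.45] F [0.1 0.2 1.6] t 11.2
dx 1.3 dy 10.2 dz -1.7 yaw -0.000
```

```bash
python3 -m crank '[{"hand":0.5,"dx":1,"dy":3,"dz":-2,"yaw":0},{"hand":0.5,"dx":1,"dy":6,"dz":-2,"yaw":0},{"hand":0.5,"dx":1,"dy":7,"dz":-2,"yaw":0},{"hand":0.5,"dx":1,"dy":7,"dz":-2,"yaw":0}]'
python3 -m crank '[{"hand":0.5,"dx":0,"dy":1,"dz":0,"yaw":0},{"hand":0.5,"dx":0,"dy":1,"dz":0,"yaw":0}]'
python3 -m crank '[{"hand":0.5,"dx":0,"dy":1,"dz":0,"yaw":0},{"hand":0.5,"dx":0,"dy":1,"dz":0,"yaw":0}]'
```

```text
clock: 11.53
position: [0.5861, 0.1956, 0.0472]
tool_rot: [-1.571, -0.0, 1.333]
force: [-0.0, 0.3, -0.5]
grip_width: 0.0426
clock: 11.7
position: [0.5861, 0.1957, 0.0462]
tool_rot: [-1.571, -0.0, 1.333]
force: [-0.0, -0.2, 2.7]
grip_width: 0.0429
clock: 11.87
position: [0.5867, 0.1956, 0.046]
tool_rot: [-1.572, -0.0, 1.333]
force: [-1.1, -1.5, 12.5]
grip_width: 0.0427
```

```bash
python3 -m crank '[{"hand":0.5,"dx":0,"dy":0,"dz":1,"yaw":-0.002},{"hand":0.5,"dx":0,"dy":0,"dz":3,"yaw":-0.007},{"hand":0.5,"dx":0,"dy":0,"dz":5.5,"yaw":-0.013},{"hand":0.5,"dx":0,"dy":0,"dz":8,"yaw":-0.018},{"hand":0.5,"dx":0,"dy":0,"dz":10.5,"yaw":-0.024},{"hand":0.5,"dx":0,"dy":0,"dz":13,"yaw":-0.03},{"hand":0.5,"dx":0,"dy":0,"dz":15.5,"yaw":-0.035},{"hand":0.5,"dx":0,"dy":0,"dz":18,"yaw":-0.04},{"hand":0.5,"dx":0.5,"dy":0,"dz":20.5,"yaw":-0.045},{"hand":0.5,"dx":0.5,"dy":0,"dz":22.5,"yaw":-0.05},{"hand":0.5,"dx":0.5,"dy":0,"dz":24,"yaw":-0.053},{"hand":0.5,"dx":0.5,"dy":0,"dz":24,"yaw":-0.053}]'
python3 - <<'E'
from h import *
im=bot.grab_frame('side')[:,:,::-1]; cv2.imwrite('pics/side6f.png',im);c=im[150:290,140:330]
cv2.imwrite('pics/side6.png',cv2.resize(c,None,fx=4,fy=4,interpolation=cv2.INTER_CUBIC))
E
python3 chk.py pics/side0.png 192 253 .013
python3 chk.py pics/side6f.png 199 254 .013;python3 go.py .5858 .1959 .044 1.386
```

```text
clock: 12.87
position: [0.5633, 0.2013, 0.0459]
tool_rot: [-1.572, 0.001, 1.386]
force: [-0.7, -4.6, 13.6]
grip_width: 0.0427
[191.87 253.73] 24.0625 [0.5878 0.2344] off 38.39 along 88.35
[199.26 255.26] 22.203125 [0.5754 0.2378] off 25.53 along 89.34
pos [0.5634 0.2013 0.0459] rot [-1.5722e+00  5.0000e-04  1.3854e+00] q [-0.06  0.79 -0.57  1.78  0.59  0.75  0.45] F [-1.2 -4.8 13.2] t 12.92
dx -1.1 dy 1.9 dz -23.0 yaw -0.001
```

View pics/side6.png

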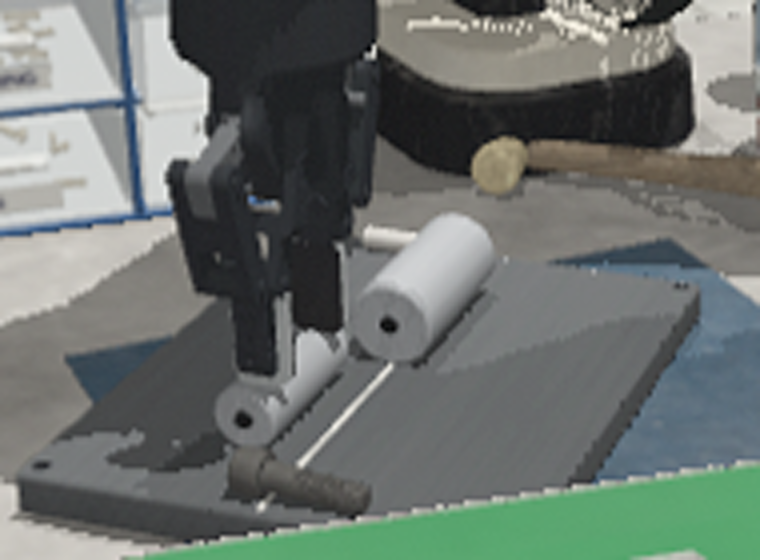

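```bash
python3 -m crank '[{"hand":0.5,"dx":0,"dy":-4,"dz":0,"yaw":0},{"hand":0.5,"dx":0,"dy":-8,"dz":0,"yaw":0},{"hand":0.5,"dx":0,"dy":-8,"dz":-8,"yaw":0},{"hand":0.5,"dx":0,"dy":-8,"dz":-12,"yaw":0},{"hand":0.5,"dx":0,"dy":-8,"dz":-12,"yaw":0},{"hand":0.5,"dx":0,"dy":-4,"dz":-12,"yaw":0},{"hand":0.5,"dx":0,"dy":-1.5,"dz":-12,"yaw":0},{"hand":0.5,"dx":0,"dy":-0.5,"dz":-12,"yaw":0},{"hand":0.5,"dx":0,"dy":0,"dz":-12,"yaw":0},{"hand":0.5,"dx":0,"dy":0,"dz":-12,"yaw":0}]'
python3 -m crank '[{"hand":0.5,"dx":0,"dy":0,"dz":1,"yaw":0},{"hand":0.5,"dx":0,"dy":0,"dz":3,"yaw":0},{"hand":0.5,"dx":0,"dy":0,"dz":5.5,"yaw":0},{"hand":0.5,"dx":0,"dy":0,"dz":8,"yaw":0},{"hand":0.5,"dx":0,"dy":0,"dz":10.5,"yaw":0},{"hand":0.5,"dx":0,"dy":0,"dz":13,"yaw":0},{"hand":0.5,"dx":0,"dy":0,"dz":15.5,"yaw":0},{"hand":0.5,"dx":0,"dy":0,"dz":18,"yaw":0},{"hand":0.5,"dx":0,"dy":0,"dz":20.5,"yaw":0},{"hand":0.5,"dx":0,"dy":0,"dz":22.5,"yaw":0},{"hand":0.5,"dx":0,"dy":0,"dz":24,"yaw":0},{"hand":0.5,"dx":0,"dy":0,"dz":24,"yaw":0}]'
python3 -m crank '[{"hand":0.5,"dx":0,"dy":-4,"dz":0,"yaw":0},{"hand":0.5,"dx":0,"dy":-8,"dz":0,"yaw":0},{"hand":0.5,"dx":0,"dy":-8,"dz":-8,"yaw":0},{"hand":0.5,"dx":0,"dy":-8,"dz":-12,"yaw":0},{"hand":0.5,"dx":0,"dy":-8,"dz":-12,"yaw":0},{"hand":0.5,"dx":0,"dy":-4,"dz":-12,"yaw":0},{"hand":0.5,"dx":0,"dy":-1.5,"dz":-12,"yaw":0},{"hand":0.5,"dx":0,"dy":-0.5,"dz":-12,"yaw":0},{"hand":0.5,"dx":0,"dy":0,"dz":-12,"yaw":0},{"hand":0.5,"dx":0,"dy":0,"dz":-12,"yaw":0}]'
python3 - <<'E'
from h import *
im=bot.grab_frame('side')[:,:,::-1]; cv2.imwrite('pics/side7f.png',im);c=im[150:290,140:330]
cv2.imwrite('pics/side7.png',cv2.resize(c,None,fx=4,fy=4,interpolation=cv2.INTER_CUBIC))
E
python3 chk.py pics/side7f.png 208 256 .013;python3 go.py .5858 .1959 .044 1.386
```

```text
clock: 13.75
position: [0.5753, 0.1994, 0.0458]
tool_rot: [-1.572, 0.0, 1.386]
force: [-0.9, -5.5, 19.1]
grip_width: 0.0428
clock: 14.75
position: [0.5514, 0.204, 0.0458]
tool_rot: [-1.572, -0.0, 1.386]
force: [-1.7, -3.6, 19.3]
grip_width: 0.0426
clock: 15.58
position: [0.5635, 0.2016, 0.0458]
tool_rot: [-1.572, 0.0, 1.386]
force: [-0.8, -3.9, 19.9]
grip_width: 0.0425
[207.12 255.96] 19.21875 [0.5631 0.2384] off 13.3 along 87.68
pos [0.5635 0.2017 0.0458] rot [-1.5725  0.      1.3858] q [-0.06  0.79 -0.57  1.78  0.59  0.75  0.45] F [-1.  -4.  20.5] t 15.63
dx -1.6 dy 1.8 dz -23.0 yaw -0.000
```

View pics/side7.png

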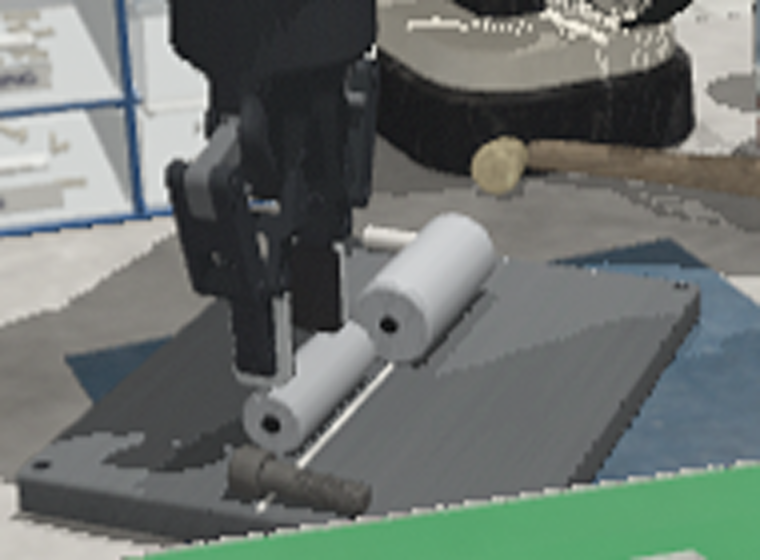

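```bash
python3 -m crank '[{"hand":0.5,"dx":0,"dy":-0.6,"dz":0,"yaw":0},{"hand":0.5,"dx":0,"dy":-0.6,"dz":3,"yaw":0},{"hand":0.5,"dx":0,"dy":-0.6,"dz":5.5,"yaw":0},{"hand":0.5,"dx":0,"dy":-0.6,"dz":8,"yaw":0},{"hand":0.5,"dx":0,"dy":-0.6,"dz":10.5,"yaw":0},{"hand":0.5,"dx":0,"dy":-0.6,"dz":13,"yaw":0},{"hand":0.5,"dx":0,"dy":-0.6,"dz":15.5,"yaw":0},{"hand":0.5,"dx":0,"dy":-0.6,"dz":18,"yaw":0},{"hand":0.5,"dx":0,"dy":-0.6,"dz":20.5,"yaw":0},{"hand":0.5,"dx":0,"dy":-0.6,"dz":23,"yaw":0},{"hand":0.5,"dx":0,"dy":-0.6,"dz":24.5,"yaw":0},{"hand":0.5,"dx":0,"dy":-0.6,"dz":25,"yaw":0}]'
python3 -m crank '[{"hand":0.5,"dx":0,"dy":0,"dz":0,"yaw":0},{"hand":0.5,"dx":0,"dy":-2,"dz":0,"yaw":0},{"hand":0.5,"dx":0,"dy":-8,"dz":0,"yaw":0},{"hand":0.5,"dx":0,"dy":-30,"dz":0,"yaw":0},{"hand":0.5,"dx":0,"dy":-70,"dz":0,"yaw":0},{"hand":0.5,"dx":0,"dy":-110,"dz":0,"yaw":0},{"hand":0.5,"dx":0,"dy":-150,"dz":0,"yaw":0},{"hand":0.5,"dx":0,"dy":-190,"dz":0,"yaw":0},{"hand":0.5,"dx":0,"dy":-230,"dz":0,"yaw":0},{"hand":0.5,"dx":0,"dy":-230,"dz":0,"yaw":0}]'
python3 go.py .45 -.05 .4 1.386
python3 - <<'E'
from h import *
im=bot.grab_frame('side')[:,:,::-1]; cv2.imwrite('pics/side8f.png',im);c=im[150:290,140:330]
cv2.imwrite('pics/side8.png',cv2.resize(c,None,fx=4,fy=4,interpolation=cv2.INTER_CUBIC))
E
python3 chk.py pics/side8f.png 216 257 .013; python3 chk.py pics/side8f.png 237 231 .018
```

```text
clock: 16.63
position: [0.5383, 0.2064, 0.0459]
tool_rot: [-1.572, 0.0, 1.386]
force: [0.3, -1.5, 12.7]
grip_width: 0.0426
clock: 17.47
position: [0.5399, 0.208, 0.283]
tool_rot: [-1.578, -0.005, 1.386]
force: [-0.4, 0.4, 1.1]
grip_width: 0.0425
pos [0.5399 0.208  0.283 ] rot [-1.5782 -0.0049  1.3862] q [ 0.05  0.47 -0.73  1.65  0.34  1.15  0.61] F [-0.4  0.4  1.1] t 17.47
dx -270.1 dy -117.0 dz 41.0 yaw 0.000
[215.02 257.15] 19.578125 [0.5503 0.2405] off 0.39 along 87.42
[237.03 230.47] 11.515625 [0.5348 0.1543] off 1.01 along -0.16
```

View pics/side8.png

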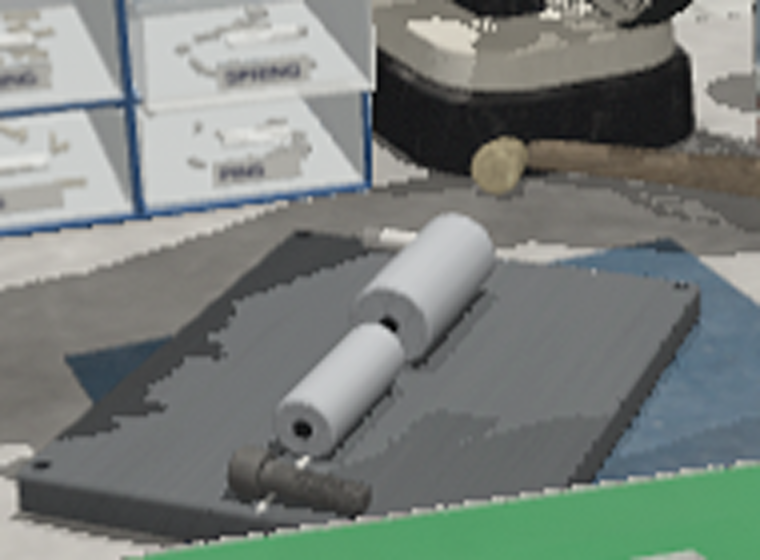

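Both pins lie along the line (thin pin hole at (215,257), thick pin hole at (237,231)). I move the arm aside for a clear top view.

```bash
python3 -m crank '[{"hand":0.5,"dx":0,"dy":-40,"dz":0,"yaw":0},{"hand":0.5,"dx":0,"dy":-80,"dz":0,"yaw":0},{"hand":0.5,"dx":0,"dy":-120,"dz":5,"yaw":0},{"hand":0.5,"dx":0,"dy":-160,"dz":10,"yaw":0},{"hand":0.5,"dx":0,"dy":-200,"dz":15,"yaw":0},{"hand":0.5,"dx":-15,"dy":-225,"dz":20,"yaw":0},{"hand":0.5,"dx":-50,"dy":-227,"dz":25,"yaw":0},{"hand":0.5,"dx":-88,"dy":-227,"dz":35,"yaw":0},{"hand":0.5,"dx":-126,"dy":-227,"dz":45,"yaw":0},{"hand":0.5,"dx":-164,"dy":-227,"dz":55,"yaw":0},{"hand":0.5,"dx":-202,"dy":-227,"dz":65,"yaw":0},{"hand":0.5,"dx":-240,"dy":-227,"dz":75,"yaw":0}]'
python3 -m crank '[{"hand":0.5,"dx":-38,"dy":0,"dz":8,"yaw":0},{"hand":0.5,"dx":-76,"dy":0,"dz":16,"yaw":0},{"hand":0.5,"dx":-114,"dy":0,"dz":24,"yaw":0},{"hand":0.5,"dx":-152,"dy":0,"dz":24,"yaw":0},{"hand":0.5,"dx":-190,"dy":0,"dz":24,"yaw":0},{"hand":0.5,"dx":-200,"dy":0,"dz":24,"yaw":0}]'
cat > fin.py <<'E'
import sys
from side import *
n=sys.argv[1]
for k in('top','side'):
    cv2.imwrite(f'pics/{k}{n}.png',bot.grab_frame(k)[:,:,::-1])
im=cv2.imread(f'pics/top{n}.png')
cv2.imwrite(f'pics/topc{n}.png',cv2.resize(im[115:250,240:395],None,fx=4.4,fy=4.4,interpolation=cv2.INTER_CUBIC))
E
python3 fin.py 9; python3 go.py .45 -.05 .4 1.386
```

```text
clock: 18.52
position: [0.4189, -0.0173, 0.5021]
tool_rot: [-1.57, -0.0, 1.386]
force: [0.6, -0.5, -0.3]
grip_width: 0.0424
clock: 19.02
position: [0.3579, -0.2128, 0.5017]
tool_rot: [-1.569, 0.001, 1.38]
force: [0.5, -0.0, 0.2]
grip_width: 0.0427
pos [ 0.3592 -0.2099  0.5017] rot [-1.5691e+00 -6.0000e-04  1.3824e+00] q [ 0.77  0.   -0.38  1.62  0.    1.52  1.77] F [ 0.3  0.6 -0.2] t 19.12
dx 174.0 dy 101.7 dz -59.2 yaw -0.004
```

View pics/topc9.png

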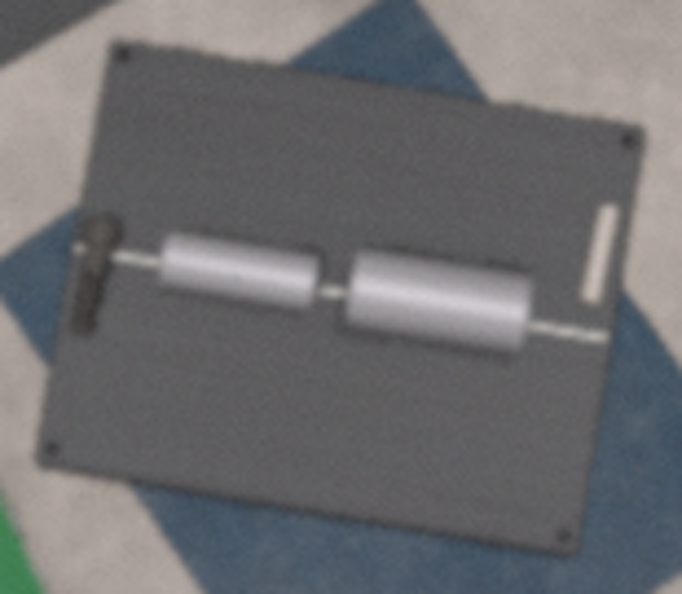

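The clear top view shows both pins lying on the line: thin at crop (238,272), thick at (440,301). The dowel and screw are unmoved. Now for numbers.

```bash
cat > prof.py <<'E'
import sys
from meas import *
def run(f,verbose=True):
    im=cv2.imread(f); g=cv2.cvtColor(im,cv2.COLOR_BGR2GRAY).astype(np.float32)
    p,d=np.array([0.53385,0.15467]),np.array([.184,.98293]);nx=np.array([d[1],-d[0]])
    for nm,al,L,r in(('thick',-41.5,60,.018),('thin',50,52,.013)):
        s=np.arange(-30,30.01,.25); out=[];W=[];prof=0
        for t in np.arange(al-L/2,al+L/2+.1,2):
            P=p+d*t/1000+nx*s[:,None]/1000; q=proj('top',np.c_[P,np.full(len(s),.022+r)])
            v=cv2.remap(g,np.float32(q[:,0])[None],np.float32(q[:,1])[None],cv2.INTER_LINEAR)[0]; prof=prof+v
            # steepest gradients
            gr=np.gradient(cv2.GaussianBlur(v[None],(0,0),4)[0]); i=gr.argmax(); j=gr.argmin()
            def sub(k): 
                a,b,c=abs(gr[k-1]),abs(gr[k]),abs(gr[k+1]); return s[k]+.25*.5*(a-c)/(a-2*b+c+1e-9)
            out.append((t,(sub(i)+sub(j))/2)); W.append(sub(j)-sub(i))
        out=np.array(out); k=np.polyfit(out[:,0]-al,out[:,1],1); prof=prof/len(out)
        print(nm,'off %.2f skew %.4f width %.1f sd %.2f'%(k[1],-k[0],np.median(W),np.std(out[:,1]-np.polyval(k,out[:,0]-al))))
        if verbose: print(dict(zip(s[::8].tolist(),prof[::8].round().astype(int).tolist())))
if __name__=='__main__': run(sys.argv[1])
E
python3 prof.py pics/top9.png
python3 - <<'E'
from meas import *
for f in('pics/top0.png','pics/top9.png'):
  im=cv2.imread(f)
  segs=[([270,174.5],[376,190.5])] if '0.p' in f else [([268,174.4],[274,175.3]),([363,188.6],[376,190.5])]
  p,d=np.array([0.53385,0.15467]),np.array([.184,.98293]);nx=np.array([d[1],-d[0]])
  for a,b in segs:
    try: P=linemeas(im,a,b)[4]; print(f,'line res mm',((P-p)@nx*1000).mean().round(2),len(P))
    except Exception as e: print(e)
im=cv2.imread('pics/top9.png')
for name,c0,h in(('thick',[340,183],.018),('thin',[294,177],.013)):
  for th in(105,120,135):
    f,e,R,cen=pinmeas(im,c0,h,th)
    print(name,th,'off',((f-p)@nx*1000).round(2),'skew',round(float(np.arctan2(-e[0],e[1])-np.arctan2(-d[0],d[1])),4),'along',((f-p)@d*1000).round(1),R[1])
E
```

```text
thick off 1.18 skew 0.0075 width 33.0 sd 0.33
{-30.0: 95, -28.0: 94, -26.0: 94, -24.0: 91, -22.0: 86, -20.0: 82, -18.0: 86, -16.0: 101, -14.0: 118, -12.0: 132, -10.0: 144, -8.0: 153, -6.0: 161, -4.0: 173, -2.0: 187, 0.0: 200, 2.0: 203, 4.0: 194, 6.0: 180, 8.0: 166, 10.0: 156, 12.0: 147, 14.0: 137, 16.0: 123, 18.0: 103, 20.0: 85, 22.0: 81, 24.0: 87, 26.0: 90, 28.0: 91, 30.0: 92}
thin off 0.32 skew -0.0070 width 22.6 sd 0.27
{-30.0: 94, -28.0: 94, -26.0: 93, -24.0: 93, -22.0: 92, -20.0: 92, -18.0: 89, -16.0: 86, -14.0: 88, -12.0: 105, -10.0: 126, -8.0: 143, -6.0: 156, -4.0: 170, -2.0: 186, 0.0: 197, 2.0: 193, 4.0: 178, 6.0: 162, 8.0: 148, 10.0: 131, 12.0: 110, 14.0: 91, 16.0: 86, 18.0: 89, 20.0: 91, 22.0: 91, 24.0: 91, 26.0: 90, 28.0: 91, 30.0: 91}
pics/top0.png line res mm 0.02 120
pics/top9.png line res mm -0.07 120
pics/top9.png line res mm 0.02 120
thick 105 off 0.93 skew 0.0054 along -40.8 (86.69680786132812, 33.91167449951172)
thick 120 off 1.06 skew 0.0074 along -40.6 (84.09989166259766, 30.679059982299805)
thick 135 off 1.12 skew 0.0087 along -40.6 (82.0958480834961, 26.62874412536621)
thin 105 off -0.04 skew -0.0032 along 50.8 (75.28251647949219, 24.762062072753906)
thin 120 off 0.06 skew -0.0021 along 50.6 (72.32596588134766, 21.982315063476562)
thin 135 off 0.06 skew -0.0045 along 50.5 (70.06849670410156, 19.06104850769043)
```

Both the top and side views put the thick pin about +1.0 mm off with +0.006 rad skew. The thin pin is within about 0.2 mm. I go back for a small correction on the thick pin.

```bash
python3 go.py .527 .1142 .075 1.391
```

```text
pos [ 0.3592 -0.2099  0.5017] rot [-1.5691e+00 -6.0000e-04  1.3824e+00] q [ 0.77  0.   -0.38  1.62  0.    1.52  1.77] F [ 0.3  0.6 -0.2] t 19.12
dx 349.7 dy 426.7 dz -104.1 yaw -0.009
```

```bash
python3 -m crank '[{"hand":0.4,"dx":35,"dy":0,"dz":-10,"yaw":0},{"hand":0.4,"dx":70,"dy":0,"dz":-20,"yaw":0},{"hand":0.4,"dx":105,"dy":0,"dz":-30,"yaw":0},{"hand":0.4,"dx":140,"dy":0,"dz":-40,"yaw":0},{"hand":0.4,"dx":175,"dy":0,"dz":-50,"yaw":0},{"hand":0.4,"dx":210,"dy":0,"dz":-60,"yaw":0},{"hand":0.4,"dx":245,"dy":0,"dz":-70,"yaw":0},{"hand":0.4,"dx":280,"dy":0,"dz":-80,"yaw":0},{"hand":0.4,"dx":315,"dy":0,"dz":-90,"yaw":0},{"hand":0.4,"dx":345,"dy":0,"dz":-100,"yaw":-0.008},{"hand":0.4,"dx":350,"dy":20,"dz":-104,"yaw":-0.008},{"hand":0.4,"dx":350,"dy":50,"dz":-104,"yaw":-0.008}]'
python3 -m crank '[{"hand":0.4,"dx":0,"dy":40,"dz":0,"yaw":0},{"hand":0.4,"dx":0,"dy":80,"dz":0,"yaw":0},{"hand":0.4,"dx":0,"dy":120,"dz":0,"yaw":0},{"hand":0.4,"dx":0,"dy":160,"dz":0,"yaw":0},{"hand":0.4,"dx":0,"dy":200,"dz":0,"yaw":0},{"hand":0.4,"dx":0,"dy":240,"dz":0,"yaw":0},{"hand":0.4,"dx":0,"dy":280,"dz":0,"yaw":0},{"hand":0.4,"dx":0,"dy":315,"dz":0,"yaw":0},{"hand":0.4,"dx":0,"dy":340,"dz":0,"yaw":0},{"hand":0.4,"dx":0,"dy":350,"dz":0,"yaw":0},{"hand":0.4,"dx":0,"dy":350,"dz":0,"yaw":0},{"hand":0.4,"dx":0,"dy":350,"dz":0,"yaw":0}]'
python3 go.py .527 .1142 .055 1.391
```

```text
clock: 20.12
position: [0.5271, 0.1212, 0.4527]
tool_rot: [-1.572, -0.003, 1.399]
force: [1.4, 0.1, 0.2]
grip_width: 0.0514
clock: 21.12
position: [0.5266, 0.1178, 0.1034]
tool_rot: [-1.571, -0.001, 1.395]
force: [1.0, 0.1, 0.6]
grip_width: 0.0517
pos [0.5266 0.1178 0.1034] rot [-1.5707e+00 -5.0000e-04  1.3948e+00] q [ 0.1   0.63 -0.59  1.91  0.5   0.75  0.62] F [1.  0.1 0.6] t 21.12
dx -3.5 dy 48.4 dz -1.0 yaw 0.004
```

```bash
python3 -m crank '[{"hand":0.4,"dx":-2,"dy":15,"dz":0,"yaw":0.003},{"hand":0.4,"dx":-3.5,"dy":30,"dz":-1,"yaw":0.003},{"hand":0.4,"dx":-3.5,"dy":42,"dz":-1,"yaw":0.003},{"hand":0.4,"dx":-3.5,"dy":46,"dz":-1,"yaw":0.003},{"hand":0.4,"dx":-3.5,"dy":47,"dz":-1,"yaw":0.003},{"hand":0.4,"dx":-3.5,"dy":47,"dz":-1,"yaw":0.003}]'
python3 go.py .527 .1142 .055 1.391
python3 -m crank '[{"hand":0.4,"dx":0,"dy":1,"dz":0,"yaw":0},{"hand":0.4,"dx":0,"dy":1,"dz":0,"yaw":0}]'
python3 -m crank '[{"hand":0.4,"dx":0,"dy":1,"dz":0,"yaw":0},{"hand":0.4,"dx":0,"dy":1,"dz":0,"yaw":0}]'
```

```text
clock: 21.62
position: [0.5273, 0.1137, 0.0563]
tool_rot: [-1.571, -0.0, 1.391]
force: [0.2, -0.5, -0.5]
grip_width: 0.0512
pos [0.5273 0.1137 0.0563] rot [-1.5714e+00 -3.0000e-04  1.3911e+00] q [ 0.07  0.69 -0.54  1.93  0.56  0.67  0.57] F [ 0.2 -0.5 -0.5] t 21.62
dx 0.5 dy 1.3 dz 0.3 yaw 0.000
clock: 21.78
position: [0.5273, 0.1135, 0.0552]
tool_rot: [-1.572, -0.0, 1.391]
force: [-0.5, 0.0, 0.1]
grip_width: 0.0514
clock: 21.95
position: [0.5278, 0.1134, 0.0546]
tool_rot: [-1.573, -0.0, 1.391]
force: [-0.8, -2.1, 11.4]
grip_width: 0.0512
```

```bash
python3 -m crank '[{"hand":0.4,"dx":0,"dy":0,"dz":0.5,"yaw":0.001},{"hand":0.4,"dx":0,"dy":0,"dz":1,"yaw":0.003},{"hand":0.4,"dx":0,"dy":0,"dz":1.6,"yaw":0.005},{"hand":0.4,"dx":0,"dy":0,"dz":2.1,"yaw":0.006},{"hand":0.4,"dx":0,"dy":0,"dz":2.1,"yaw":0.006},{"hand":0.4,"dx":0,"dy":0,"dz":2.1,"yaw":0.006},{"hand":0.4,"dx":0,"dy":-1,"dz":2.1,"yaw":0.006},{"hand":0.4,"dx":0,"dy":-4,"dz":2.1,"yaw":0.006},{"hand":0.4,"dx":0,"dy":-30,"dz":2.1,"yaw":0.006},{"hand":0.4,"dx":0,"dy":-60,"dz":2,"yaw":0},{"hand":0.4,"dx":0,"dy":-100,"dz":2,"yaw":0},{"hand":0.4,"dx":0,"dy":-140,"dz":2,"yaw":0}]'
python3 -m crank '[{"hand":0.4,"dx":0,"dy":-40,"dz":0,"yaw":0},{"hand":0.4,"dx":0,"dy":-80,"dz":0,"yaw":0},{"hand":0.4,"dx":0,"dy":-120,"dz":0,"yaw":0},{"hand":0.4,"dx":0,"dy":-160,"dz":0,"yaw":0},{"hand":0.4,"dx":0,"dy":-200,"dz":0,"yaw":0},{"hand":0.4,"dx":0,"dy":-240,"dz":0,"yaw":0},{"hand":0.4,"dx":0,"dy":-280,"dz":0,"yaw":0},{"hand":0.4,"dx":0,"dy":-310,"dz":20,"yaw":0},{"hand":0.4,"dx":0,"dy":-310,"dz":50,"yaw":0},{"hand":0.4,"dx":-20,"dy":-310,"dz":80,"yaw":0},{"hand":0.4,"dx":-60,"dy":-310,"dz":100,"yaw":0},{"hand":0.4,"dx":-100,"dy":-310,"dz":110,"yaw":0}]'
python3 -m crank '[{"hand":0.4,"dx":-38,"dy":0,"dz":0,"yaw":0},{"hand":0.4,"dx":-76,"dy":0,"dz":0,"yaw":0},{"hand":0.4,"dx":-114,"dy":0,"dz":0,"yaw":0},{"hand":0.4,"dx":-152,"dy":0,"dz":0,"yaw":0},{"hand":0.4,"dx":-190,"dy":0,"dz":0,"yaw":0},{"hand":0.4,"dx":-225,"dy":0,"dz":0,"yaw":0},{"hand":0.4,"dx":-225,"dy":0,"dz":0,"yaw":0},{"hand":0.4,"dx":-225,"dy":0,"dz":0,"yaw":0}]'
python3 fin.py 10; python3 prof.py pics/top10.png|grep off; python3 chk.py pics/side10.png 216 257 .013; python3 chk.py pics/side10.png 237 231 .018
python3 - <<'E'
from meas import *
p,d=np.array([0.53385,0.15467]),np.array([.184,.98293]);nx=np.array([d[1],-d[0]])
im=cv2.imread('pics/top10.png')
for name,c0,h in(('thick',[340,183],.018),('thin',[294,177],.013)):
  for th in(105,120,135):
    f,e,R,cen=pinmeas(im,c0,h,th)
    print(name,th,'off',((f-p)@nx*1000).round(2),'skew',round(float(np.arctan2(-e[0],e[1])-np.arctan2(-d[0],d[1])),4),'along',((f-p)@d*1000).round(1))
E
python3 go.py .45 -.05 .4 1.386
```

```text
clock: 22.95
position: [0.5242, 0.1138, 0.1951]
tool_rot: [-1.569, 0.0, 1.392]
force: [0.6, -0.6, 0.3]
grip_width: 0.0513
clock: 23.95
position: [0.3975, 0.0383, 0.504]
tool_rot: [-1.572, -0.0, 1.395]
force: [1.1, -0.6, 0.4]
grip_width: 0.0514
clock: 24.62
position: [0.3591, -0.1851, 0.5035]
tool_rot: [-1.57, -0.0, 1.388]
force: [0.0, 0.9, 0.8]
grip_width: 0.0511
thick off 0.58 skew -0.0140 width 32.5 sd 1.54
thin off 0.26 skew -0.0140 width 22.5 sd 0.30
[215.01 257.17] 20.296875 [0.5503 0.2406] off 0.39 along 87.48
[237.62 230.71] 12.4375 [0.5337 0.1551] off -0.26 along 0.39
thick 105 off -0.14 skew 0.0046 along -40.9
thick 120 off -0.01 skew 0.0059 along -40.5
thick 135 off 0.08 skew 0.0072 along -40.4
thin 105 off -0.04 skew -0.0039 along 50.9
thin 120 off 0.05 skew -0.0046 along 50.6
thin 135 off 0.12 skew -0.0044 along 50.6
pos [ 0.3598 -0.1833  0.5037] rot [-1.5709e+00 -3.0000e-04  1.3917e+00] q [ 0.71 -0.03 -0.37  1.64 -0.01  1.53  1.73] F [ 0.6 -0.2  1. ] t 24.72
dx 147.2 dy 103.7 dz -65.0 yaw 0.006
```

View pics/topc10.png

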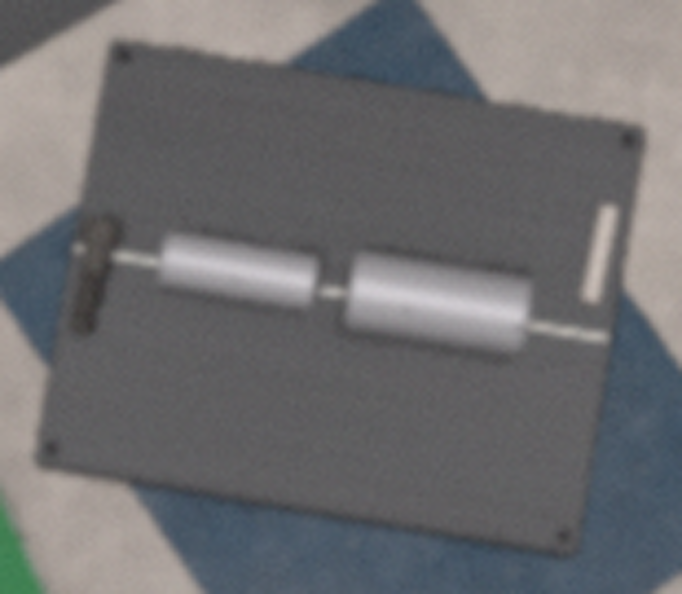

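Final views: both pins are within about 0.3 mm of the line with 0.005 rad skew or so, nothing is touched, and the bystanders are in place. Handing in.

```bash
python3 -c "
from workcell import bot
print(bot.job_done())"
```

```text
the job is handed in; nothing more can be done
None
```

I rolled both pins onto the scribed line with two fingertips pressed on top. Each took three strokes, and each was straightened during its first stroke. The thick pin came out about 1 mm past the line, so I rolled it back with a 2 mm correction stroke. I handed in at about 25 s with the arm parked well clear of the plate.

| Pin | Offset, top view | Offset, side view | Skew, top view |
|---|---|---|---|
| Thick | about 0.0 mm | -0.26 mm | about +0.006 rad |
| Thin | about 0.05 mm | +0.39 mm | about -0.004 rad |

- **Disagreement:** The edge-gradient check on the last top view did not agree. It gave a thick-pin offset of +0.58 mm with large scatter (1.5 mm), and a skew of -0.014 rad for both pins. I treated it as noise, because before the correction it had read +0.0075 and -0.007 rad. The fingers also finished within about 0.001 rad of the line.
- **Side view:** the thin pin's end partly hides the thick pin's centre hole, so the thick pin's side-view offset is less certain.
- **Forces:** the highest tip force in the move readings was about 20 N. That came during the thin pin's second stroke, above the suggested 5 N.
- **Bystanders:** the dowel and cap screw looked unmoved in the final views. I did not go near the green look-alike.

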